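Unpack a mirror mount and present it for inspection

TASK

Unpack the mirror mount for inspection: fold both of the carton's half-raised flaps back outwards, well past upright, while the mount still stands in the carton. Then grip the mount, lift it straight up without tipping it until its foot is at least 5 cm above the carton's rim, and hold it there over the carton, upright and still, for three seconds; the program finishes while still holding it in the air. Leave the lens mount, the vial and the pot of screws as they are.

Things in the scene. Friction and masses are not known exactly. Their poses are not given: they have to be found in the camera images.
- carton: Open cardboard carton, stuck down: 120 mm along x, 134 along y, walls 90 mm high, 4 mm thick. Origin: centre of its underside on the worktop, z up. Movable flaps are hinged on its +x and -x walls; the +y and -y flaps are folded down flat outside (4 mm more on each of these sides) and fixed. The pad inside has its top 8 mm up. A tall microscope overhangs the table at y < -0.05: swing in close to the base.
- flap_far (a joint): Angle (rad) of the flap on the carton's +x wall (away from the robot): 0 closed flat, 1.57 upright, 3.0 stop, folded outwards. Starts at 0.7 to 1.1. Flap: 130 mm along the carton's y, 42 mm hinge to free edge, 3 mm thick; hinge line at the carton's x = +58 mm, 90 mm up. Stays where it is left (crease needs under 1 N at the edge). At the start the free edges are 50 mm or more apart.
- flap_near (a joint): The same for the flap on the carton's -x wall, towards the robot (hinge line at the carton's x = -58 mm); it too grows as the flap opens upwards and outwards.
- flap_far_edge (a point): Middle of the free edge of the flap on the +x wall; moves with the flap.
- flap_near_edge (a point): Middle of the free edge of the flap on the -x wall; moves with the flap.
- mount_frame (a point): Centre of the mirror mount's square frame, 58 mm above its foot, 22 mm below its top. Upright mount, 80 mm high, 0.16 kg: round pedestal 32 mm across, 36 high; black frame 44 mm high, 44 mm wide along the mount's y (grip across these flat sides; 25 mm or more from the walls), 24 deep along its x. Its y lies within 0.25 rad of the carton's y.
- mount: The same mirror mount: origin at the underside of its foot (the pedestal's axis is 8 mm from it towards -x), z up; the mirror faces -x; two adjuster knobs, 12 mm thick, stick out 18 mm from the frame's +x side, within its width. It stands on the pad near the middle of the carton.
- lens_mount_mid (a point): Bystander to leave alone: a round lens in a ring on a pedestal, 27x32x62 mm, standing on the worktop nearer the robot than the carton, off to one side; point at half its height.
- vial_mid (a point): Bystander to leave alone: a small capped vial, 17x17x54 mm, standing close beside the carton's +y wall; point at half its height.
- screw_pot_mid (a point): Bystander to leave alone: a low metal pot of screws, 47x49x21 mm, standing nearer the robot than the carton; point at half its height.

How it is judged:
By the outcome, as a careful person would: the job done as asked, in the order asked, and still so for the second after the job is handed in, while the arm keeps its last pose, push and grip.
It also fails if it takes over 58 s, if anything falls off the work surface, if the arm or the gripper's body presses on something with over 40 N, if the wrist force passes 120 N, or if a joint passes its speed limit or range.

ROBOT

A 6-joint arm with a two-finger parallel gripper is mounted at the origin on a cart in front of the work surface, level with it; the furniture and walls round the work are solid. World frame = base frame: x ahead of the robot, y to its left, z up, the work surface at z = 0. Lengths are in m, angles in rad, forces in N, time in s.
With the tool pointing down it reaches from about 0.375 to 0.9 m from the base axis. Payload 3.1 kg.
Tool frame: the origin (TCP) lies midway between the tips of the shut fingers; the grasp point (between the pads) lies 19 mm behind it (tcp_to_grasp is the z of the grasp point in the tool frame, in m); z points along the fingers, y is the direction in which the jaws open and shut (so a half turn about z gives the same grasp; the last joint's range is limited). The gripper opens to 87 mm and grips with 3 to 60 N. Pads are 19 mm wide; open, the fingers measure 117 mm over their backs; the gripper's body (75 mm by 190 mm) begins 51 mm behind the grasp point.
Start: joints at [-1.482, 0.527, 1.433, -0, 1.181, -0.178], TCP at [0.165, -0.603, 0.223] pointing down, gripper open.
Joint ranges: [-3.08, 3.08], [-0.75, 2.2], [0.22, 2.44], [-1.43, 4.57], [0, 2.65], [-2.85, 2.85]. Speed limits (rad/s): [2.79, 2.79, 3.14, 3.14, 3.14, 3.14].

INTERFACE

Orientations are given as a rotation vector (axis times angle).
In Python, from plant import * gives the robot as it stands. Calls block until the motion is done:
- move_pose(position, orientation): joint-space move of the TCP to a pose.
- move_straight(position, rot=None, vel=0.15): straight line of the TCP; rot=None keeps the orientation; vel is the mean speed in m/s.
- movej(angles): joint-space move.
- move_gripper(opening, f_grip=None): finger opening in m; f_grip is the grip in N (None keeps the last); returns when the fingers have stopped.
- sleep(seconds).
- ik(position, orientation): joint angles nearest the present ones, or None.
- snapshot(name): name is "scene" or "top" or "wrist"; returns a dict with "color" (420x560x3 uint8, red, green, blue), "camera_matrix" (3x3 intrinsics, pixels), "dist" ([k1, k2, p1, p2, k3] as OpenCV has them; the pictures are not rectified), "T" (4x4, takes a point from camera to world coordinates). Camera axes: x right, y up, looking along -z (the intrinsics and any distortion apply to the point x, -y, -z); pixel columns grow to the right and rows downward; lengths in m; the calibration is good to about 2 mm. A picture is of the moment at which its call begins. There is no depth.
A pose or a line that the arm cannot do raises MotionError and nothing moves.
- close_job(): hands the job in, once; it reports no verdict.
Trained networks look in a picture, given as the dict that the camera call returned (one of the last four; its "shot" number tells which), for a name from the list of things; names that differ only in an ending like _2 or _b are one class to them, and where a whole thing is asked for, a point or a joint stands for the part that bears it (a point fixed in the world has none). Each returns a list of dicts, best first, with "confidence" (0 to 1); they miss things now and then, are a little off and sometimes report something else, mostly with a low value. They report only what shows in the picture. A call takes as long as a camera call.
- recognise(picture, thing): "rect" ([left, top, width, height] in pixels, round what is visible of it).
- masks_of(picture, thing): "mask" (420x560 bool, what is visible of it) and "rect" ([left, top, width, height] in pixels, round what is visible of it).
- mark_of(picture, thing): "location" ([column, row] in pixels: a listed point, or the origin of a listed thing).
Readings, each from a call of its own:
- current_clock(): time.
- current_q(): joint angles.
- current_joint_vel(): joint speeds.
- current_tau(): joint torques, N m.
- current_tool_pos(): TCP position.
- current_tool_rot(): TCP orientation.
- current_wrist_force(): force on the tool from outside, world axes, zero at the start.
- current_wrist_torque(): the same for the moment, N m.
- current_opening(): finger opening in m.
Only numpy, scipy, OpenCV 4.12 (cv2) and the standard library are available. Lean on these libraries where they do the work, as an engineer would, in place of code of your own. Each camera call takes 0.05 s, during which the arm holds its last target.

## Working session

There is one attempt and no reset: what is moved stays moved. The work goes in short steps, each a Python script; the robot and the scene stay as the last script left them, time stands still between calls to the robot, and variables do not carry over. Pictures are saved under pics/ and viewed, and the job is handed in when it is done.

```bash
ls; mkdir -p pics
python3 - <<'E'
from plant import *
import cv2
for n in ["scene","top","wrist"]:
    s=snapshot(n); cv2.imwrite(f"pics/{n}0.png",s["color"][:,:,::-1])
    print(n,s["camera_matrix"].round(1).tolist(),s["dist"],s["T"].round(3).tolist())
    for t in ["carton","flap_far_edge","flap_near_edge","mount_frame","mount","lens_mount_mid","vial_mid","screw_pot_mid"]:
        print(t,[(d["location"],round(d["confidence"],2)) for d in mark_of(s,t)][:3])
print(current_clock(),current_tool_rot())
E
```

```text
pics
scene [[443.3, 0.0, 277.6], [0.0, 443.3, 207.9], [0.0, 0.0, 1.0]] [-0.02527549  0.          0.          0.          0.        ] [[-0.584, 0.557, -0.59, 0.076], [-0.812, -0.408, 0.418, 0.538], [-0.008, 0.723, 0.691, 0.668], [0.0, 0.0, 0.0, 1.0]]
carton [([303.8, 189.9], 0.69)]
flap_far_edge [([301.0, 137.6], 0.76)]
flap_near_edge [([321.7, 152.4], 0.59)]
mount_frame [([312.2, 166.8], 0.55)]
mount []
lens_mount_mid [([295.3, 296.5], 0.53)]
vial_mid [([259.4, 187.0], 0.61)]
screw_pot_mid [([332.9, 274.3], 0.57)]
top [[424.5, 0.0, 273.1], [0.0, 424.5, 205.4], [0.0, 0.0, 1.0]] [-0.01847841  0.          0.          0.          0.        ] [[-0.012, 0.989, -0.144, 0.454], [-1.0, -0.011, 0.01, 0.171], [0.008, 0.144, 0.989, 0.938], [0.0, 0.0, 0.0, 1.0]]
carton [([322.4, 174.8], 0.57)]
flap_far_edge []
flap_near_edge [([332.8, 181.4], 0.98)]
mount_frame [([331.7, 176.2], 0.62)]
mount [([326.3, 178.4], 0.57)]
lens_mount_mid [([233.2, 278.1], 0.45)]
vial_mid [([280.4, 156.3], 0.58)]
screw_pot_mid [([266.4, 275.3], 0.56)]
wrist [[296.4, 0.0, 277.9], [0.0, 296.4, 214.7], [0.0, 0.0, 1.0]] [-0.04026576  0.          0.          0.          0.        ] [[0.263, 0.925, 0.273, 0.241], [-0.965, 0.252, 0.075, -0.582], [0.001, -0.283, 0.959, 0.384], [0.0, 0.0, 0.0, 1.0]]
carton []
flap_far_edge []
flap_near_edge []
mount_frame []
mount []
lens_mount_mid []
vial_mid []
screw_pot_mid []
1.35 [-3.11342386e+00 -4.19413306e-01  1.57390673e-05]
```

View pics/scene0.png

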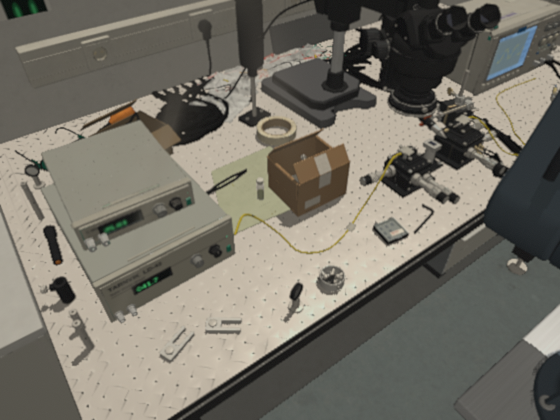

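View pics/top0.png

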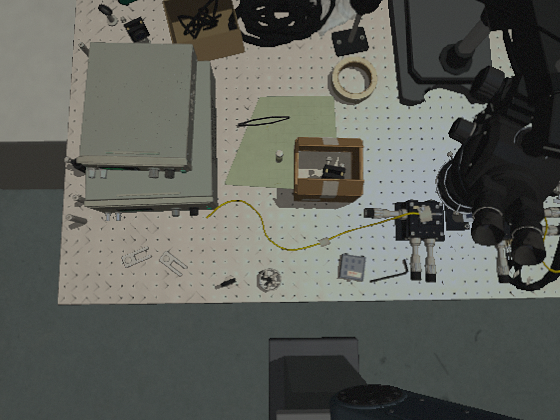

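```bash
cat > h.py <<'E'
from plant import *
import numpy as np, cv2
from scipy.spatial.transform import Rotation as R
def ray(s,px):
    d=cv2.undistortPoints(np.array([[px]],float),s["camera_matrix"],s["dist"])[0,0]
    v=s["T"][:3,:3]@np.array([d[0],-d[1],-1.0]); return s["T"][:3,3],v
def onz(s,px,z):
    o,v=ray(s,px); return o+v*(z-o[2])/v[2]
def proj(s,P):
    P=np.atleast_2d(P); T=np.linalg.inv(s["T"]); c=P@T[:3,:3].T+T[:3,3]
    c=c*[1,-1,-1]
    return cv2.projectPoints(c,np.zeros(3),np.zeros(3),s["camera_matrix"],s["dist"])[0][:,0]
def tri(obs):
    A=np.zeros((3,3));b=np.zeros(3)
    for s,px in obs:
        o,v=ray(s,px); v=v/np.linalg.norm(v); M=np.eye(3)-np.outer(v,v); A+=M;b+=M@o
    return np.linalg.solve(A,b)
def crop(s,x0,y0,w,h,k,name):
    im=s["color"][y0:y0+h,x0:x0+w,::-1]
    cv2.imwrite(name,cv2.resize(im,None,fx=k,fy=k,interpolation=cv2.INTER_CUBIC))
def down(yaw):  # tool z down, tool y axis at angle yaw from world y
    return (R.from_euler('z',yaw)*R.from_euler('y',np.pi)).as_rotvec()
E
python3 - <<'E'
from h import *
import pickle
a=snapshot("scene");b=snapshot("top")
pickle.dump((a,b),open("s0.pkl","wb"))
crop(a,230,120,150,110,5,"pics/sc1.png")
crop(b,260,120,130,95,6,"pics/tp1.png")
for t in ["carton","mount_frame","mount","lens_mount_mid","vial_mid","screw_pot_mid","flap_near_edge"]:
    m=[mark_of(x,t) for x in (a,b)]
    if all(m):
        P=tri([(a,m[0][0]["location"]),(b,m[1][0]["location"])]); print(t,P.round(4),m[1][0]["location"])
print(onz(b,[322.4,174.8],0),onz(b,[331.7,176.2],.066))
E
```

```text
carton [0.653  0.0538 0.0166] [320.3, 175.3]
mount_frame [0.648  0.0294 0.0596] [335.3, 174.1]
lens_mount_mid [0.4301 0.249  0.0135] [233.1, 279.0]
vial_mid [0.7    0.1492 0.0324] [277.4, 153.5]
screw_pot_mid [0.4287 0.1707 0.0196] [269.0, 278.7]
flap_near_edge [0.6241 0.0439 0.1235] [332.1, 177.9]
[0.65973157 0.04900989 0.        ] [0.64208017 0.03809053 0.066     ]
```

```bash
ls -la pics
```

```text
total 1696
drwxr-xr-x 2 agent agent   4096 Dec  6 16:13 .
drwxr-xr-x 3 agent agent   4096 Dec  6 16:13 ..
-rw-r--r-- 1 agent agent 344262 Dec  6 16:13 sc1.png
-rw-r--r-- 1 agent agent 351529 Dec  6 16:12 scene0.png
-rw-r--r-- 1 agent agent 362551 Dec  6 16:12 top0.png
-rw-r--r-- 1 agent agent 375125 Dec  6 16:13 tp1.png
-rw-r--r-- 1 agent agent 283768 Dec  6 16:12 wrist0.png
```

View pics/sc1.png

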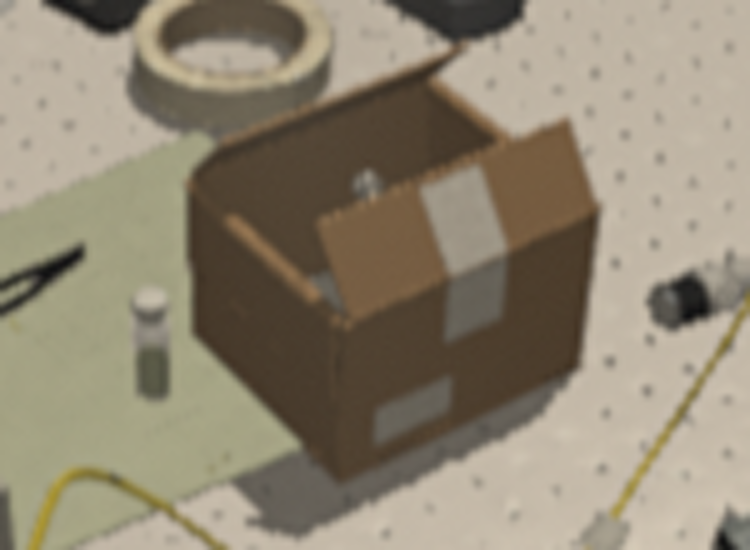

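View pics/tp1.png

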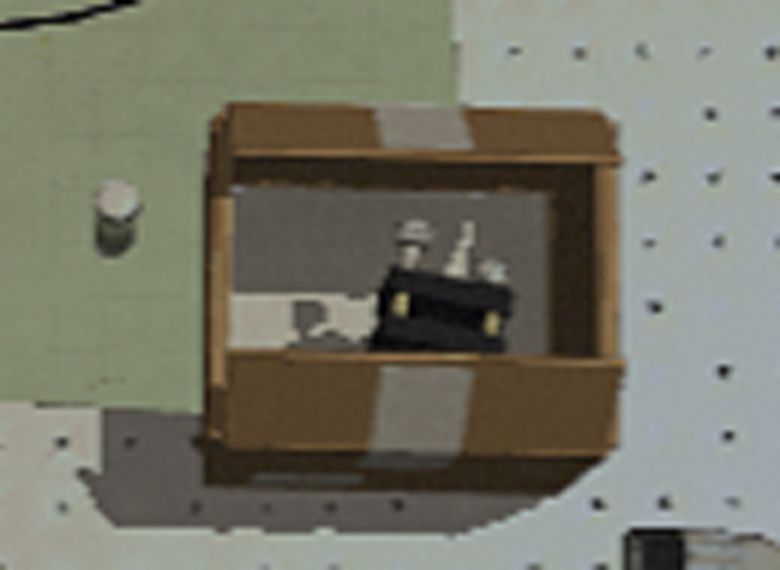

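```bash
cat > fit.py <<'E'
from h import *
import pickle
from scipy.optimize import least_squares
a,b=pickle.load(open("s0.pkl","rb"))
def fl(th,sx,y,x):
    # flap edge in carton coords
    return [sx*(.058-.042*np.cos(th)),y,.09+.042*np.sin(th)]
obs=[] # (cam,px,func)
def A(px,f): obs.append((a,np.array(px)/5+[230,120],f))
def B(px,f): obs.append((b,np.array(px)/6+[260,120],f))
H=lambda sx,y:(lambda p:[sx*.059,y,.09])
N=lambda y:(lambda p:fl(p[3],-1,y,0))
F=lambda y:(lambda p:fl(p[4],1,y,0))
C=lambda x,y,z:(lambda p:[x,y,z])
B((228,447),H(-1,.065));B((617,450),H(-1,-.065))
B((230,357),N(.065));B((622,360),N(-.065))
B((230,107),H(1,.065));B((605,112),H(1,-.065))
B((232,155),F(.065));B((618,158),F(-.065))
A((345,322),H(-1,.065));A((600,208),H(-1,-.065))
A((320,222),N(.065));A((567,120),N(-.065))
A((340,480),C(-.06,.067,0));A((578,370),C(-.06,-.067,0));A((193,332),C(.06,.071,0))
A((462,45),F(-.065));A((215,150),F(.065));A((190,182),C(.06,.071,.09))
def w(p,c):
    y=p[2];Rz=np.array([[np.cos(y),-np.sin(y),0],[np.sin(y),np.cos(y),0],[0,0,1]])
    return Rz@np.array(c)+[p[0],p[1],0]
def res(p): return np.concatenate([proj(s,w(p,f(p)))[0]-px for s,px,f in obs])
r=least_squares(res,[.653,.05,0,.9,.9],loss="soft_l1",f_scale=1.)
print(r.x.round(4)); print(res(r.x).reshape(-1,2).round(1).tolist())
E
python3 fit.py
```

```text
[ 0.6574  0.0459 -0.0235  1.0074  0.9157]
[[-0.4, -0.1], [-1.3, 0.2], [0.5, -0.0], [1.5, 0.4], [-0.6, 0.4], [-0.4, 0.4], [0.2, 0.3], [1.2, 0.7], [0.6, -0.1], [-1.0, -0.2], [-0.9, -0.1], [-0.1, -1.7], [0.0, 0.9], [0.2, -1.0], [-2.9, 0.9], [0.6, -0.7], [0.8, -1.5], [-3.4, -0.6]]
```

Run:
```python
from h import *
import pickle
r0=current_tool_rot()
p=current_tool_pos()
u=np.array(p[:2])/np.hypot(*p[:2])
move_straight([*(u*0.40),0.27],vel=.25)
q=np.array(current_q()); print(q.round(3))
th=np.arctan2(.06,.657)
q2=q.copy(); q2[0]+= th-np.arctan2(u[1],u[0])
for yaw in (0,np.pi):
    c=.40*np.array([np.cos(th),np.sin(th)])
    print(yaw, ik([*c,.27],down(yaw)), ik([.657,.046,.33],down(yaw)))
movej(q2)
print(current_tool_pos(),current_clock())
s=snapshot("scene");cv2.imwrite("pics/s2.png",s["color"][:,:,::-1])
s=snapshot("wrist");cv2.imwrite("pics/w2.png",s["color"][:,:,::-1])
```

```text
[-1.584  0.151  1.892  0.     1.096 -0.281]
0 [-1.90119349e-01  1.49729240e-01  1.89455340e+00 -4.44089210e-16
  1.09731001e+00 -1.76091568e+00] [-0.09944428  0.48390641  1.20437439  0.          1.45331185 -1.67024061]
3.141592653589793 [-0.19011935  0.14972924  1.8945534   0.          1.09731001  1.38067698] [-0.09944428  0.48390641  1.20437439  0.          1.45331185  1.47135204]
[0.40020461 0.03548833 0.27018013] 5.0833
```

View pics/s2.png

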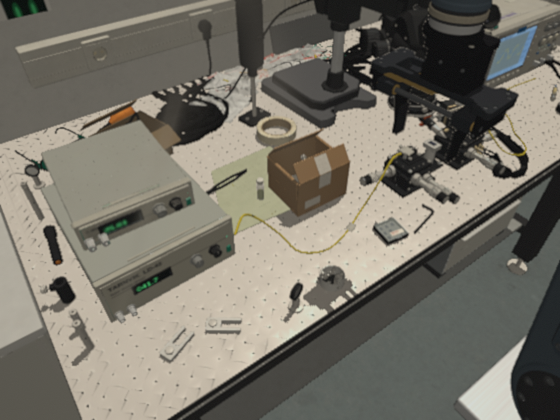

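View pics/w2.png

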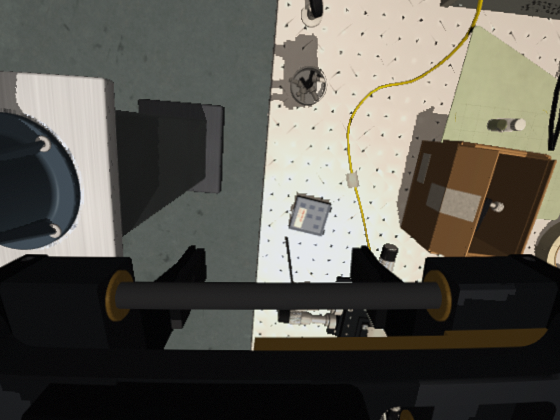

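Run:
```python
from h import *
import pickle
a,b=pickle.load(open("s0.pkl","rb"))
crop(a,340,0,200,150,4,"pics/sc3.png")
crop(b,380,60,180,240,2.5,"pics/tp3.png")
```

```text
(no output)
```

View pics/sc3.png

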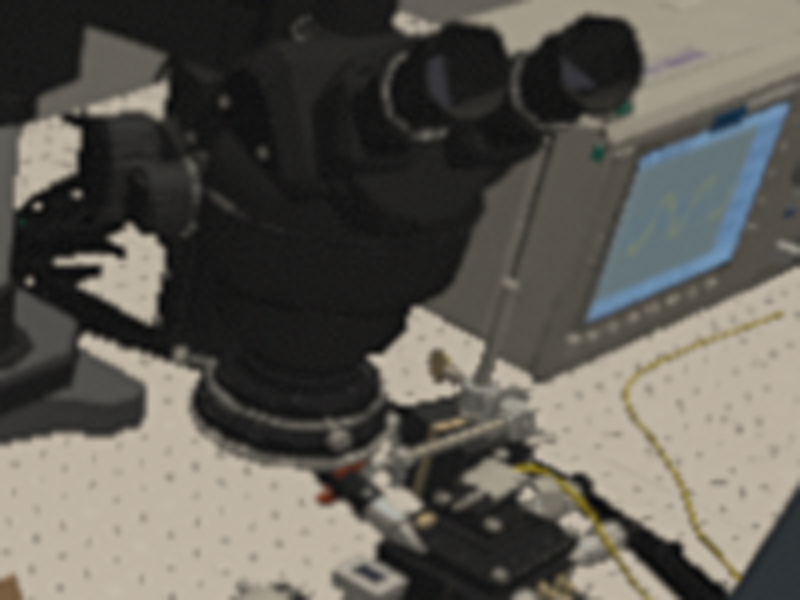

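View pics/tp3.png

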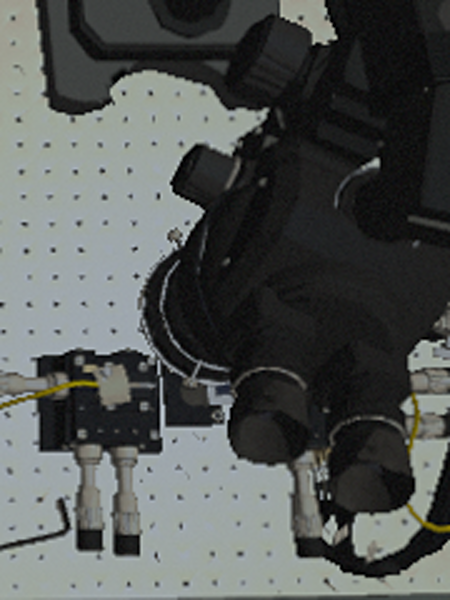

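Run:
```python
from h import *
import pickle
a,b=pickle.load(open("s0.pkl","rb"))
print(tri([(a,[340+250/4,445/4]),(b,[436,184])]), tri([(a,[390,102]),(b,[437,178])]))
print(tri([(a,[340+95/4,170/4]),(b,[450,131])]))
print(tri([(a,[340+410/4,90/4]),(b,[380+250/2.5,60+420/2.5])]))
```

```text
[ 0.5969877  -0.14792131  0.16528766] [ 0.61178761 -0.13577296  0.18450127]
[ 0.66865766 -0.10728774  0.30094847]
[ 0.50394931 -0.10020555  0.39325763]
```

```bash
cat >> h.py <<'E'
CX,CY,CYAW=.6574,.0459,-.0235
def cw(x,y,z):
    c,s=np.cos(CYAW),np.sin(CYAW); return [CX+c*x-s*y,CY+s*x+c*y,z]
def F(tag=""): print(tag,np.round(current_wrist_force(),1),np.round(current_tool_pos(),3),round(current_clock(),2))
E
python3 - <<'E'
from h import *
move_pose(cw(0,.032,.27),down(CYAW)); F("hover")
print(move_gripper(0.0), current_opening())
move_straight(cw(0,.032,.150),vel=.12); F("above")
import sys
for n in ("top","scene"):
    s=snapshot(n);cv2.imwrite(f"pics/{n}4.png",s["color"][:,:,::-1])
    crop(s,*((230,90,160,120) if n=="scene" else (250,90,160,130)),4.5,f"pics/{n}4c.png")
E
```

```text
hover [0.9 0.1 1.1] [0.657 0.077 0.27 ] 6.38
False 0.0005803146160963809
above [-0.5 -0.2  0.7] [0.659 0.078 0.151] 9.06
```

View pics/scene4c.png

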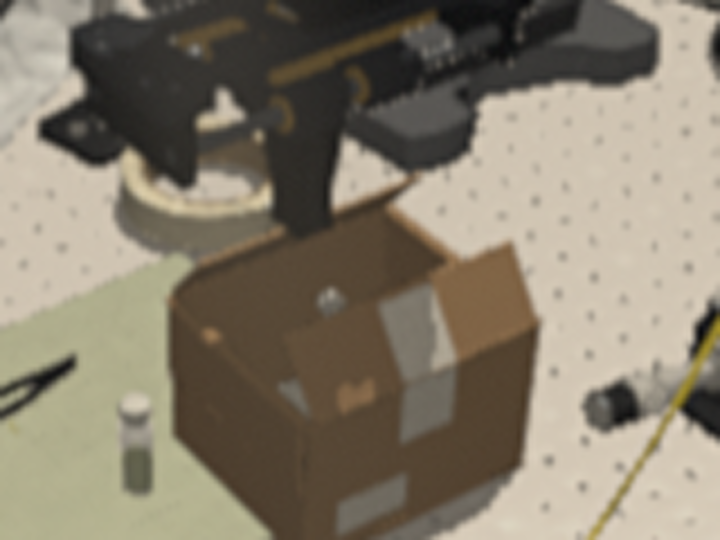

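View pics/top4.png

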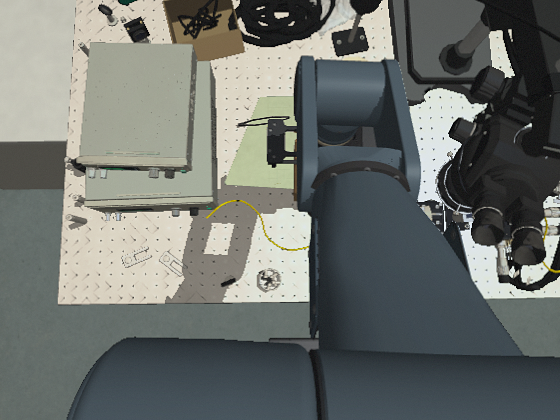

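Run:
```python
from h import *
move_straight(cw(0,.032,.106),vel=.10); F("down")
for x,z,v in ((.03,.106,.1),(.05,.106,.06),(.065,.105,.06),(.083,.104,.06),(.084,.102,.06)):
    move_straight(cw(x,.032,z),vel=v); F(x)
move_straight(cw(.08,.032,.16),vel=.15);
s=snapshot("scene")
crop(s,230,90,160,120,4.5,"pics/sc5.png")
print([(d["location"],d["confidence"]) for d in mark_of(s,"flap_far_edge")])
```

```text
down [-0.4  0.2  0. ] [0.658 0.078 0.106] 9.75
0.03 [ 0.2  0.1 -1. ] [0.688 0.077 0.106] 10.2
0.05 [-0.   0.1 -0.7] [0.708 0.077 0.106] 10.68
0.065 [-0.1 -0.4 -0.3] [0.723 0.076 0.105] 11.08
0.083 [-0.4  0.3  0.5] [0.741 0.076 0.104] 11.53
0.084 [ 0.1  0.4 -0.1] [0.742 0.076 0.102] 11.78
[([281.0, 131.1], 0.91)]
```

View pics/sc5.png

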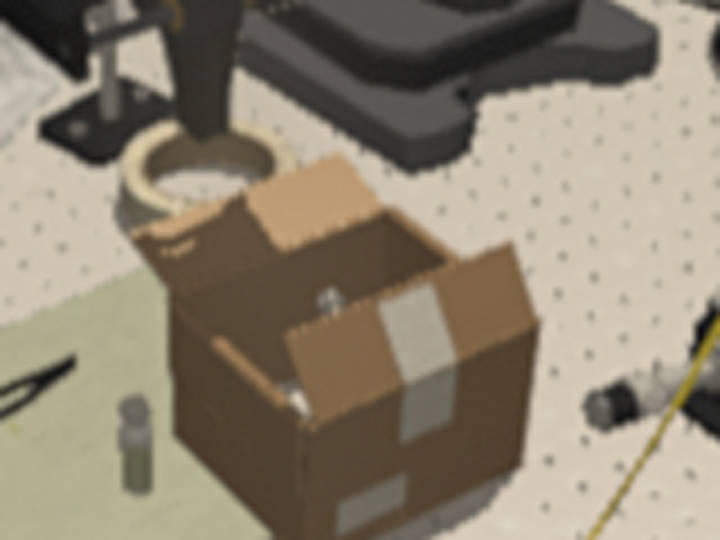

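Run:
```python
from h import *
s=snapshot("scene")
for th in (1.8,2.1,2.4,2.7,2.9):
    print(th,[proj(s,cw(.058-.042*np.cos(th),y,.09+.042*np.sin(th)))[0].round(1).tolist() for y in(.065,0,-.065)])
move_straight(cw(0,.032,.16),vel=.15)
move_straight(cw(0,.032,.106),vel=.10); F("down")
for x,z,v in ((.03,.106,.1),(.05,.106,.06),(.065,.105,.06),(.083,.104,.06),(.086,.102,.06)):
    move_straight(cw(-x,.032,z),vel=v); F(x)
move_straight(cw(-.08,.032,.2),vel=.15);
s=snapshot("scene")
crop(s,230,90,160,120,4.5,"pics/sc6.png")
print([(d["location"],d["confidence"]) for d in mark_of(s,"flap_near_edge")])
for th in (1.8,2.1,2.4,2.7,2.9):
    print(th,[proj(s,cw(-.058+.042*np.cos(th),y,.09+.042*np.sin(th)))[0].round(1).tolist() for y in(.065,0,-.065)])
```

```text
1.8 [[264.5, 137.5], [289.5, 127.6], [313.3, 118.2]]
2.1 [[261.5, 136.7], [286.4, 126.9], [310.0, 117.7]]
2.4 [[259.2, 137.6], [283.9, 127.9], [307.2, 118.8]]
2.7 [[257.6, 140.1], [282.1, 130.4], [305.2, 121.3]]
2.9 [[257.1, 142.5], [281.4, 132.8], [304.4, 123.7]]
down [0.1 0.5 0.6] [0.659 0.078 0.106] 13.85
0.03 [-0.5  0.3 -1. ] [0.629 0.079 0.107] 14.3
0.05 [ 0.3  0.6 -0.2] [0.608 0.079 0.106] 14.78
0.065 [-1.2 -0.1  0.5] [0.592 0.08  0.105] 15.18
0.083 [-0.3 -1.  -0.7] [0.575 0.08  0.104] 15.63
0.086 [ 0.1 -0.6 -0.8] [0.572 0.08  0.102] 15.88
[([339.5, 180.0], 0.72)]
1.8 [[302.8, 170.5], [329.1, 158.7], [353.7, 147.6]]
2.1 [[306.4, 175.5], [332.6, 163.5], [357.3, 152.3]]
2.4 [[309.3, 181.4], [335.5, 169.2], [360.1, 157.8]]
2.7 [[311.3, 187.4], [337.3, 175.1], [361.8, 163.5]]
2.9 [[312.0, 191.3], [337.9, 178.9], [362.3, 167.3]]
```

View pics/sc6.png

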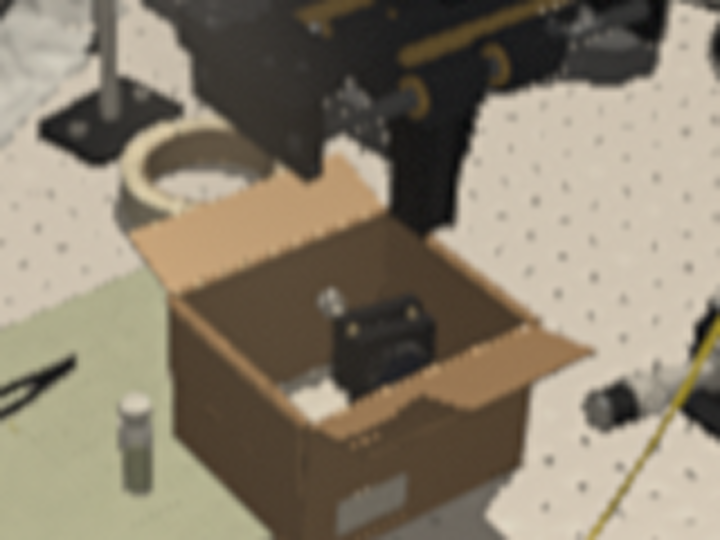

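Run:
```python
from h import *
import pickle
move_straight([.60,.046,.27],down(CYAW),vel=.2)
move_gripper(.060); print(current_opening())
w=snapshot("wrist"); a=snapshot("scene")
pickle.dump((w,a),open("s1.pkl","wb"))
cv2.imwrite("pics/w7.png",w["color"][:,:,::-1])
crop(a,270,120,100,75,8,"pics/sc7.png")
for t in("mount_frame","mount","carton"):
    for s in (w,a): print(t,[(d["location"],round(d["confidence"],2)) for d in mark_of(s,t)][:2],[(d["rect"],round(d["confidence"],2)) for d in recognise(s,t)][:2])
F()
```

```text
0.060055224357828216
mount_frame [([269.9, 226.9], 0.59)] [([249.3, 202.9, 40.0, 54.6], 0.58)]
mount_frame [([314.3, 166.5], 0.9)] [([300.1, 156.4, 29.0, 17.5], 0.57)]
mount [([270.7, 217.1], 0.78)] [([250.3, 200.7, 39.1, 55.7], 0.64)]
mount [([311.4, 186.0], 0.78), ([331.5, 278.3], 0.34)] [([300.3, 154.1, 25.3, 21.9], 0.73), ([300.5, 163.3, 64.1, 28.6], 0.57)]
carton [([281.7, 220.7], 0.94)] [([222.9, 161.7, 117.5, 155.2], 0.81), ([338.2, 240.6, 19.3, 20.7], 0.44)]
carton [([305.1, 187.5], 0.84)] [([255.4, 121.9, 105.8, 97.1], 0.71)]
 [ 0.1 -0.2  0.8] [0.6   0.046 0.27 ] 19.23
```

View pics/w7.png

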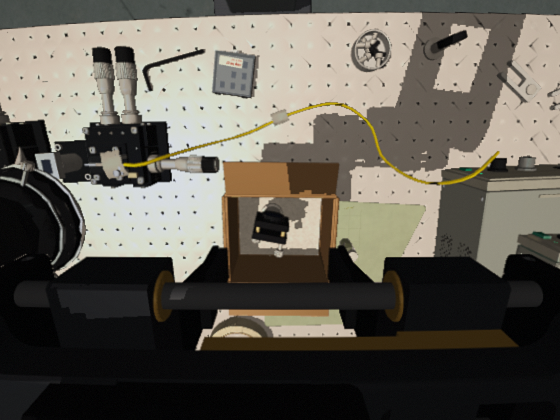

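View pics/sc7.png

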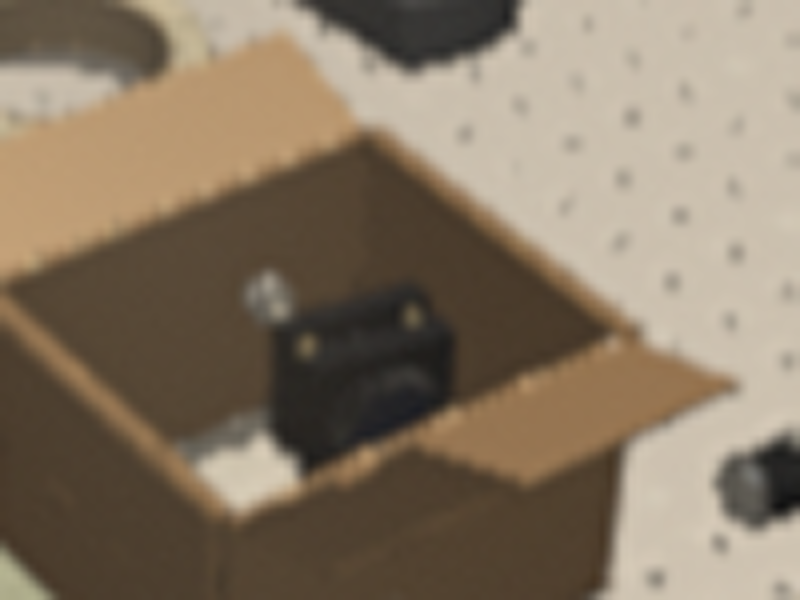

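Run:
```python
from h import *
import pickle
w,a=pickle.load(open("s1.pkl","rb"))
print(tri([(w,[269.9,226.9]),(a,[314.3,166.5])]))
for px in ([269.9,226.9],): print(onz(w,px,.066))
print(onz(a,[314.3,166.5],.066))
crop(w,215,180,130,95,6,"pics/w7c.png")
```

```text
[0.64593627 0.03493207 0.06934767]
[0.64655545 0.03445598 0.066     ]
[0.64972378 0.03235709 0.066     ]
```

View pics/w7c.png

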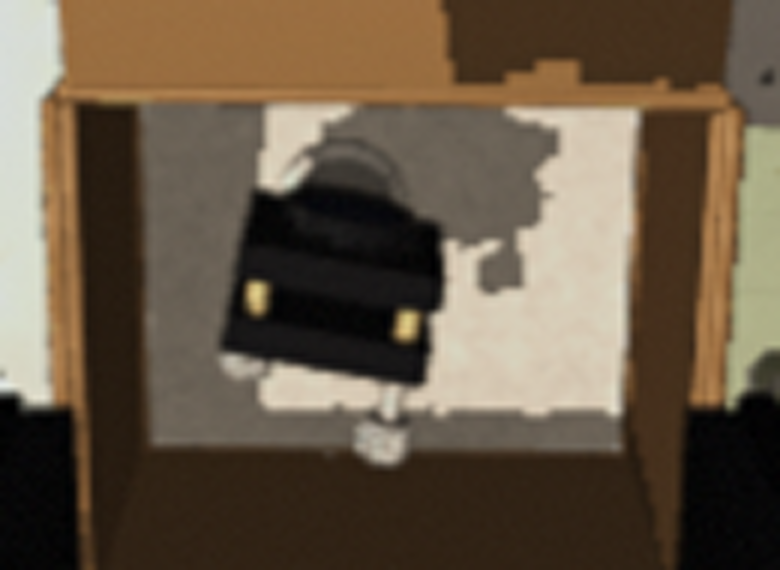

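Run:
```python
from h import *
import pickle
from scipy.optimize import least_squares
w,a=pickle.load(open("s1.pkl","rb"))
W=lambda p:np.array(p)/6+[215,180]; S=lambda p:np.array(p)/8+[270,120]
obs=[(w,W((222,348)),(.012,-.022,.088)),(w,W((428,383)),(.012,.022,.088)),
(w,W((258,190)),(-.012,-.022,.044)),(w,W((440,228)),(-.012,.022,.044)),
(a,S((415,287)),(.012,-.022,.088)),(a,S((452,342)),(-.012,-.022,.088)),(a,S((275,325)),(.012,.022,.088))]
def Wp(p,c): return (R.from_euler('z',p[2]).apply(c))+[p[0],p[1],0]
def res(p,o): return np.concatenate([proj(s,Wp(p,c))[0]-px for s,px,c in o])
for o in (obs,obs[:4]):
    r=least_squares(res,[.647,.034,-.17],args=(o,),loss="soft_l1"); print(r.x.round(4),res(r.x,o).reshape(-1,2).round(1).tolist())
```

```text
[ 0.646   0.0363 -0.2292] [[-0.5, -0.3], [0.0, 0.6], [-0.5, -1.8], [0.9, -1.8], [-0.7, -1.5], [-0.3, -2.1], [-1.6, -1.4]]
[ 0.6471  0.0364 -0.2287] [[-0.4, 0.6], [0.1, 1.5], [-0.4, -0.9], [0.9, -1.0]]
```

Run:
```python
from h import *
yaw=-.21; x,y=.647,.0358
move_gripper(.057)
move_straight([x,y,.20],down(yaw),vel=.15); F("hov")
move_straight([x,y,.11],vel=.12); F("mid")
move_straight([x,y,.049],vel=.06); F("down")
a=snapshot("scene"); crop(a,260,100,120,90,6,"pics/sc8.png")
w=snapshot("wrist"); crop(w,150,150,260,195,3,"pics/w8.png")
```

```text
hov [0.6 1.3 0.2] [0.647 0.036 0.2  ] 20.29
mid [-0.3 -0.3 -0.8] [0.648 0.036 0.111] 21.19
down [ 0.1 -1.3  0. ] [0.647 0.036 0.049] 22.36
```

View pics/sc8.png

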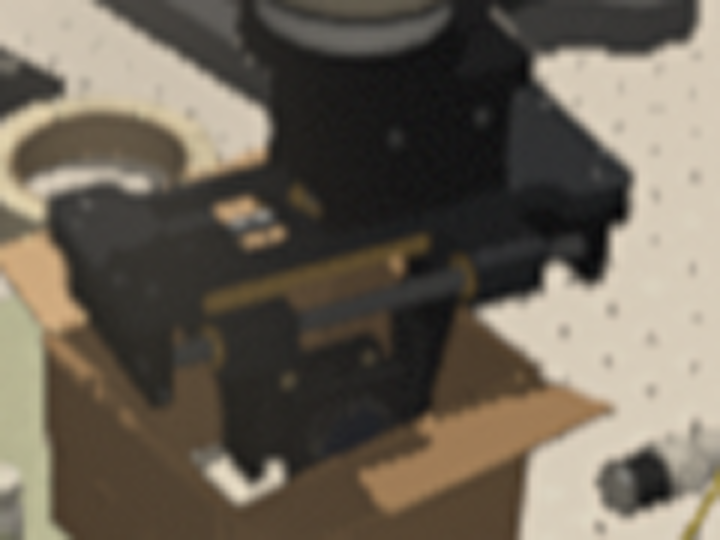

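View pics/w8.png

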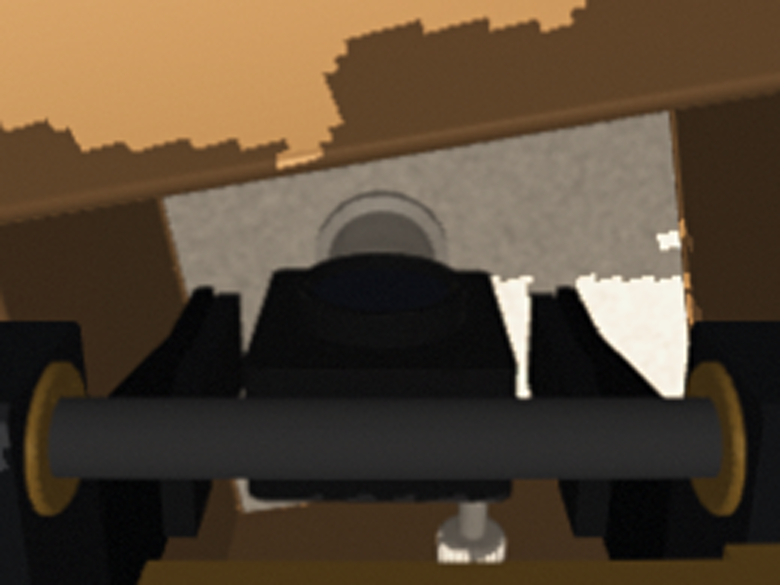

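Run:
```python
from h import *
move_straight([.647-.0002,.0346,.049],vel=.03)
print(move_gripper(.03,f_grip=25),current_opening()); F("grip")
move_straight([.647,.0346,.079],vel=.05); F("up30")
print(current_opening(),np.round(current_wrist_torque(),2))
a=snapshot("scene"); crop(a,260,80,120,90,6,"pics/sc9.png")
w=snapshot("wrist"); crop(w,150,150,260,195,3,"pics/w9.png")
```

```text
False 0.04414478384599779
grip [-0.   1.7  0.5] [0.647 0.035 0.049] 23.12
up30 [ 0.6  0.3 -1.5] [0.647 0.035 0.079] 23.87
0.043414849546140236 [ 0.09 -0.08  0.  ]
```

View pics/sc9.png

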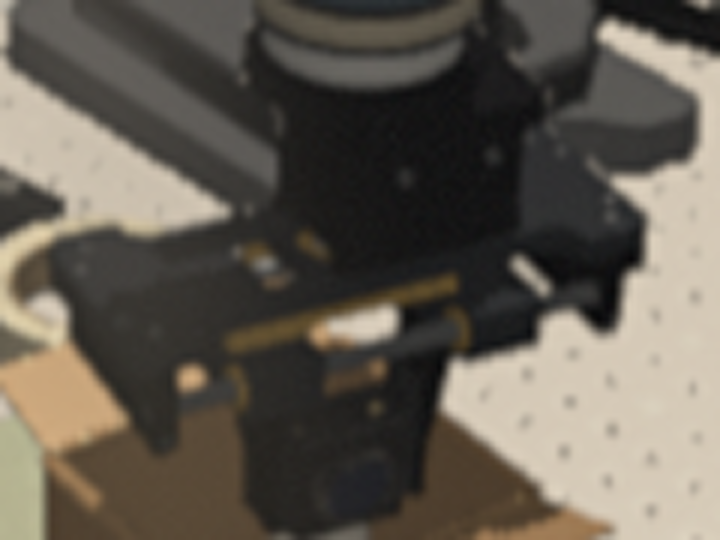

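View pics/w9.png

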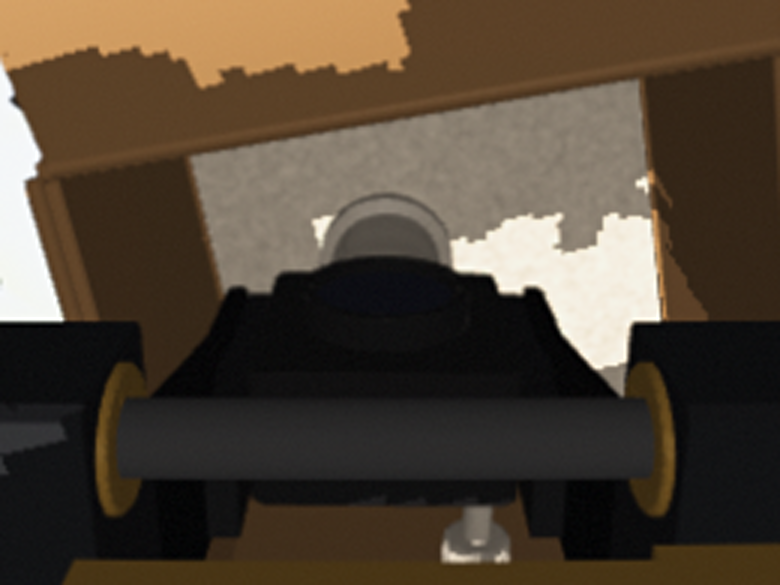

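Run:
```python
from h import *
move_straight([.647,.0346,.206],vel=.08); F("top")
sleep(3.6); F("held"); print(current_opening(),np.round(current_wrist_torque(),2))
a=snapshot("scene"); cv2.imwrite("pics/sc10f.png",a["color"][:,:,::-1]);crop(a,235,70,150,112,5,"pics/sc10.png")
w=snapshot("wrist"); cv2.imwrite("pics/w10.png",w["color"][:,:,::-1])
for th in (2.4,2.7,2.9): print([proj(a,cw(s*(.058-.042*np.cos(th)),y,.09+.042*np.sin(th)))[0].round(1).tolist() for s in(1,-1) for y in (.065,-.065)])
for t in ("vial_mid","lens_mount_mid","screw_pot_mid","mount_frame","mount"):
    print(t,[(d["location"],round(d["confidence"],2)) for d in mark_of(a,t)][:2])
o=np.array([.647,.0346,.165]); print(proj(a,[o,o+[0,0,.058]]).round(1))
```

```text
top [ 0.6  0.2 -2.5] [0.647 0.035 0.205] 25.71
held [-0.3  0.3 -2.2] [0.647 0.035 0.206] 29.31
0.04394580301782742 [ 0.07 -0.11 -0.03]
[[259.2, 137.6], [307.2, 118.8], [309.3, 181.4], [360.1, 157.8]]
[[257.6, 140.1], [305.2, 121.3], [311.3, 187.4], [361.8, 163.5]]
[[257.1, 142.5], [304.4, 123.7], [312.0, 191.3], [362.3, 167.3]]
vial_mid []
lens_mount_mid [([295.9, 297.1], 0.62)]
screw_pot_mid [([331.6, 277.2], 0.84)]
mount_frame [([315.7, 102.9], 0.8), ([306.4, 188.8], 0.42)]
mount [([317.1, 126.8], 0.63)]
[[316.7 129. ]
 [318.3 103.7]]
```

View pics/sc10.png

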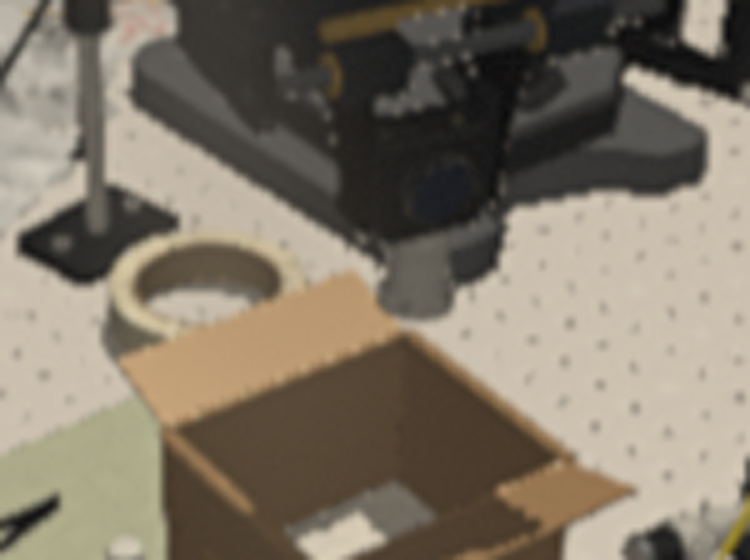

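View pics/sc10f.png

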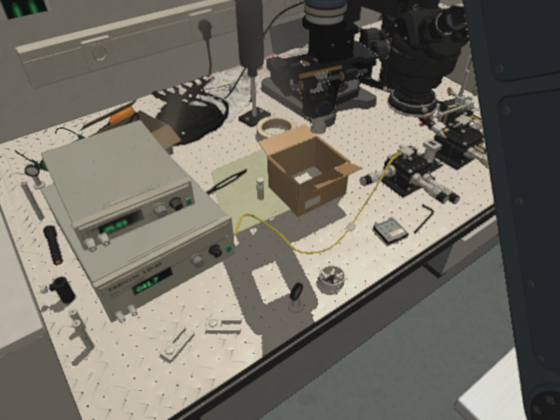

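View pics/w10.png

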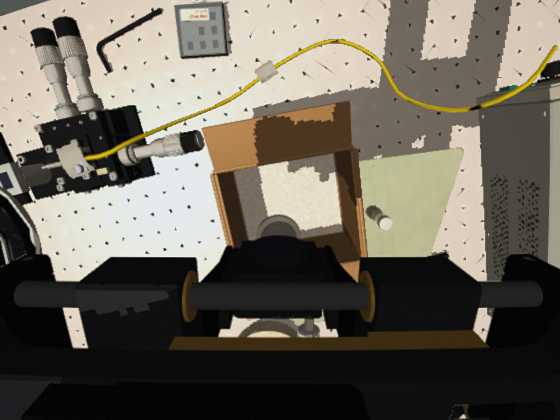

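Run:
```python
from h import *
F(); print(np.abs(current_joint_vel()).max(),current_opening())
print(close_job())
```

```text
[-0.8 -0.  -1. ] [0.647 0.035 0.206] 29.66
0.0011770191923595938 0.04383194810862825
the job is handed in; nothing more can be done
None
```

The job is done and handed in at about 29.7 s. The far flap and then the near flap were folded outwards while the mount stood in the carton. I then gripped the mount across its flat sides at 25 N and lifted it straight up by 157 mm. I held it still for more than 3.5 s, and the arm is still holding it.

**Final checks:**
- **Flaps:** compared with projected flap edges, both look open to about 2.7–2.9 rad. This is a visual estimate; I had no direct angle reading.
- **Mount:** its foot is at about z = 0.165 m, roughly 7.5 cm above the rim. That is worked out from the lift height. The detected mount points were within 3 pixels of where I expected them.
- **Hold:** the last pictures show the mount upright over the carton. The jaws are open 44 mm, matching the frame's width, and the joints were practically still. Wrist forces stayed under about 3 N at every reading I took.
- **Bystanders:** the lens mount, screw pot and vial stand as they did at the start. The network did not find the vial in the last scene picture, but I saw it standing in place in both the scene and wrist views.

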